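# Set a moulded specimen to cool under its weight

### The job

Build the cooling stack on the round steel plate: stand the brass spacer in the middle of the plate, put the larger of the two black specimen mounts centred on the spacer, lower the aluminium sleeve over both until it stands on the plate, and finally lower the steel weight, knob up, into the sleeve so that it rests on the mount. Let each part go before fetching the next, set everything down without dropping it, and leave the small mount, the jar, the steel offcut and the spray can where they are.

Things in the scene. Friction and masses are not known exactly. Their poses are not given: they have to be found in the camera images.
- seat: round dark steel plate fixed to the bench, 100 mm diameter, 12 mm thick, flat on top with a bright ring of 61 to 75 mm diameter drawn about its centre; origin at the centre of its underside, z up
- spacer: loose brass cylinder standing upright, 38 mm diameter, 30 mm high, top edge rounded by 2 mm; about 0.15 kg; origin at the centre of its underside, z up
- mount: the larger specimen mount: loose black plastic disc, 34 mm diameter, 20 mm high, with a small grey metal rectangle showing in its top; light (about 35 g); origin at the centre of its underside, z up
- sleeve: loose aluminium tube standing upright, open at both ends, 58 mm outside and 46 mm inside diameter, 75 mm high, about 0.25 kg; origin at the centre of its lower end, z up
- weight: loose steel weight standing upright: a cylinder of 36 mm diameter and 35 mm high with a chamfered foot, and on it a knob of 24 mm diameter from about 37 to 70 mm above the underside (70 mm overall); about 0.35 kg. Resting on the mount in the sleeve, its knob stands clear above the sleeve's rim. Origin at the centre of its underside, z up
- small_mount: bystander: a small black specimen mount of 22 mm diameter, 20 mm high, too small for this stack; origin at the centre of its underside
- jar: bystander: amber glass jar with a white cap, 50 mm diameter, 65 mm high; origin at the centre of its underside
- offcut: bystander: plain steel block 45 x 25 x 22 mm (x, y, z); origin at the centre of its underside
- can: bystander: upright green spray can, 54 mm diameter, 150 mm high, on the robot's right near the edge of the work; origin at the centre of its underside
There are look-alikes about, which are no part of the job. Of the things shaped like the sleeve, the aluminium one is meant.

How it is judged:
On the way, in this order (a step that is already met when the one before it is completed fails the run):
1. the spacer stands upright in the middle of the plate, let go (horizontal distance between spacer and seat below 0.015 m and z of spacer in the frame of seat between 0.008 and 0.016 m and angle between spacer's own z axis and vertical below 0.1 rad and contact force between the fingers and spacer below 0.1 N), for 0.2 s.
2. the larger mount lies flat and centred on the spacer on the plate, let go (horizontal distance between spacer and seat below 0.015 m and z of spacer in the frame of seat between 0.008 and 0.016 m and angle between each of spacer, mount's own z axis and vertical below 0.1 rad and horizontal distance between mount and spacer below 0.008 m and z of mount in the frame of spacer between 0.026 and 0.034 m and contact force between the fingers and mount below 0.1 N), for 0.2 s.
3. the sleeve stands on the plate around spacer and mount, let go (horizontal distance between spacer and seat below 0.015 m and z of spacer in the frame of seat between 0.008 and 0.016 m and angle between each of spacer, mount, sleeve's own z axis and vertical below 0.1 rad and horizontal distance between each of mount, sleeve and spacer below 0.008 m and z of mount in the frame of spacer between 0.026 and 0.034 m and z of sleeve in the frame of seat between 0.008 and 0.016 m and contact force between the fingers and sleeve below 0.1 N), for 0.2 s.
At the end, for the whole second after the job is handed in: Spacer on the plate within 15 mm of its centre; larger mount on the spacer, sleeve on the plate around them and weight in the sleeve on the mount, each within 8 mm of coaxial; resting heights within 4 mm, upright within about 6 degrees, released and at rest (all of step 3 and horizontal distance between weight and sleeve below 0.008 m and z of weight in the frame of mount between 0.016 and 0.024 m and angle between weight's own z axis and vertical below 0.1 rad and linear speed of each of spacer, mount, sleeve, weight below 0.02 m/s and contact force between the fingers and spacer below 0.1 N and contact force between the fingers and mount below 0.1 N and contact force between the fingers and weight below 0.1 N); the robot touches nothing.
It fails at once if a bystander (small mount, jar, offcut or can) is moved more than 20 mm (distance of any of small_mount, jar, offcut, can from where it was at the start of the episode above 0.02 m).
It fails at once if a part of the stack is dropped or thrown (faster than 0.5 m/s while not held: a fall of about 13 mm) ((linear speed of spacer above 0.5 m/s and contact force between the fingers and spacer below 0.1 N) or (linear speed of mount above 0.5 m/s and contact force between the fingers and mount below 0.1 N) or (linear speed of sleeve above 0.5 m/s and contact force between the fingers and sleeve below 0.1 N) or (linear speed of weight above 0.5 m/s and contact force between the fingers and weight below 0.1 N)).
It also fails if it takes over 115 s, if anything falls off the work surface, if the arm or the gripper's body presses on something with over 40 N, if the wrist force passes 120 N, or if a joint passes its speed limit or range.

### The arm

A 7-joint arm with a two-finger parallel gripper is mounted at the origin on the work surface. World frame = base frame: x ahead of the robot, y to its left, z up, the work surface at z = 0. Lengths are in m, angles in rad, forces in N, time in s.
With the tool pointing down it reaches from about 0.35 to 0.9 m from the base axis. Payload 8.1 kg.
Tool frame: the origin (TCP) lies midway between the tips of the shut fingers; the grasp point (between the pads) lies arm.grip_point_offset behind it (arm.grip_point_offset is the distance from the TCP to the grasp point, in m); y points along the fingers, z is the direction in which the jaws open and shut, and the axes are right-handed (so a half turn about y gives the same grasp; the last joint's range is limited). The gripper opens to 92 mm and grips with 3 to 60 N. Pads are 19 mm wide; open, the fingers measure 130 mm over their backs; the gripper's body (75 mm by 190 mm) begins 47 mm behind the grasp point.
Start: joints at [-1.286, 0.434, 0.025, 1.573, -0.012, 1.134, -0.075], TCP at [0.236, 0.579, 0.227] pointing down, gripper open.
Joint ranges: [-2.62, 2.62], [-0.44, 2.09], [-1.27, 1.32], [0.08, 2.57], [-1.32, 4.46], [0.12, 2], [-2.74, 2.74]. Speed limits (rad/s): [2.22, 2.22, 3.01, 3.01, 3.14, 3.14, 3.14].

### API

Orientations are given as a rotation vector (axis times angle).
In Python, from cell import arm, get_image, camera_info gives the robot as it stands.
- The arm moves only by the tool carry_out, never from a script. Its argument "steps" is one flat list of numbers, 5 for each row, row after row: the opening, from 0 (shut) to 1 (fully open), then the shift along the world's x, y, z in units of 0.1 m (1.0 is 0.1 m), then the turn about the world's z in units of 45 degrees (1.0 is 45 degrees). In form: [hand, dx, dy, dz, spin, hand, dx, dy, dz, spin, ...]. A call has 1 to 12 rows; each row is the pose to reach, as a shift and turn from the pose commanded when the call began; what a row does not reach only later rows make up. A row lasts 1/10 s, in which the tool goes at most 50 mm and 8.59 degrees, less where a joint would pass 70% of its speed; a pose out of reach is approached as far as the arm can. A call with a number of a shift or a turn outside -1 to 1 is refused whole. A call with a gripper value outside its range is refused whole. The fingers move at their own pace and stop on an object; "grip_force" is the grip in N (left out, the last holds). Time passes only in rows, so rows that repeat a pose let the fingers close. It gives the time, the measured TCP pose, the force and the opening at its end, in the units of the state.
- arm.observe(): the state, without advancing time (a new reading comes with each control period).
- get_image(name): name is "scene" or "top" or "wrist"; returns (picture, depth): 480x640x3 uint8, red, green, blue; 480x640 float32, m along the optical axis (not along the pixel's ray), 0 where there is no reading.
- camera_info(name): a dict with "fovy" (degrees; the focal length in pixels is half the picture's height over the tangent of half this angle, whatever the lens; pixels are square), "cx", "cy" (the principal point, pixels), "dist_coeffs" ([k1, k2, p1, p2, k3] as OpenCV has them; the pictures are not rectified), "R" (3x3) and "t" (3): a world point X has camera coordinates R X + t; the wrist camera has in their place "tool_from_camera" (4x4, takes a point from camera to tool coordinates, whose origin is the TCP and whose axes are the tool frame's). Camera axes: x right, y down, z forward; pixel columns grow to the right and rows downward; lengths in m; the calibration is good to about 2 mm. A picture is of the moment at which its call begins: read the wrist's pose just before it. camera_info takes no time and is no camera call.
- arm.sign_off(): hands the job in, once; it reports no verdict.
The state is a dict: "clock": time; "joints": joint angles; "dq": joint speeds; "joint_efforts": joint torques, N m; "position": TCP position; "ee_rot": TCP orientation; "force": force on the tool from outside, world axes, zero at the start; "ft_torque": the same for the moment, N m; "width": opening from 0.0 (shut) to 1.0 (fully open).
Only numpy, scipy, OpenCV 4.12 (cv2) and the standard library are available. Lean on these libraries where they do the work, as an engineer would, in place of code of your own. Each camera call takes 0.05 s, during which the arm holds its last target. There are 200 camera calls.

## Working session

There is one attempt and no reset: what is moved stays moved. The work goes in short steps, Python scripts to look and compute and a tool call to move; the robot and the scene stay as the last step left them, time stands still between calls to the robot, and variables do not carry over. Pictures are saved under pics/ and viewed, about 12 in all and at most 16, crops included, and the job is handed in when it is done.

Besides the shell and the picture viewer there is one more tool, called as name(argument=value, ...), one argument or row to a line, values as JSON. carry_out: Moves the arm, as the interface text tells. Shifts and turns lie within -1 to 1; 1 stands for 0.1 m of shift or 45 degrees of turn. Its arguments: {"type":"object","properties":{"steps":{"type":"array","items":{"type":"number"}},"grip_force":{"type":"number"}},"required":["steps"]}

```bash
mkdir -p pics; ls; python3 - <<'E'
from cell import arm,get_image,camera_info
import cv2,numpy as np
s=arm.observe(); print({k:np.round(v,3) for k,v in s.items()}, arm.grip_point_offset)
for n in("scene","top","wrist"):
    im,d=get_image(n); np.savez(f"pics/{n}0.npz",im=im,d=d); cv2.imwrite(f"pics/{n}0.png",im[:,:,::-1]); print(n,camera_info(n),(d>0).mean())
E
```

```text
pics
{'clock': np.float64(0.0), 'joints': array([-1.286,  0.435,  0.025,  1.574, -0.012,  1.134, -0.075]), 'dq': array([-0.001,  0.001, -0.   ,  0.   ,  0.001, -0.   , -0.001]), 'joint_efforts': array([ 1.0000e-03, -6.6785e+01,  9.8500e-01, -3.1445e+01, -6.1000e-02,
        4.3000e-02,  0.0000e+00]), 'position': array([0.236, 0.578, 0.226]), 'ee_rot': array([-1.551,  0.304, -0.304]), 'force': array([ 0.07 , -1.026,  0.308]), 'ft_torque': array([ 0.028, -0.035,  0.023]), 'width': np.float64(1.001)} 0.0188
scene {'fovy': 47.62943171189471, 'cx': 331.86956102962347, 'cy': 240.41972283846854, 'dist_coeffs': array([-0.09778292,  0.        ,  0.        ,  0.        ,  0.        ]), 'R': array([[ 0.56037473,  0.82800833, -0.01955399],
       [ 0.43077594, -0.31154009, -0.84697984],
       [-0.70739822,  0.46620271, -0.53126527]]), 't': array([-0.25040282, -0.1913564 ,  1.5398438 ])} 0.9946712239583333
top {'fovy': 51.47521145140716, 'cx': 318.86098690054484, 'cy': 228.13386357358883, 'dist_coeffs': array([0.003536, 0.      , 0.      , 0.      , 0.      ]), 'R': array([[-0.00294882, -0.99999436, -0.00160459],
       [-0.98725981,  0.00316654, -0.159085  ],
       [ 0.15908919,  0.00111504, -0.98726359]]), 't': array([-0.04773545,  0.49812254,  1.07473555])} 0.9958365885416667
wrist {'fovy': 63.90149580597259, 'cx': 319.0164788026875, 'cy': 249.1973798414506, 'dist_coeffs': array([-0.01510926,  0.        ,  0.        ,  0.        ,  0.        ]), 'tool_from_camera': array([[-7.38477912e-04,  9.61179609e-01,  2.75922479e-01,
        -7.49340216e-02],
       [-1.74010065e-04, -2.75922674e-01,  9.61179821e-01,
        -1.57666348e-01],
       [ 9.99999712e-01,  6.61796779e-04,  3.71017726e-04,
        -4.91923422e-04],
       [ 0.00000000e+00,  0.00000000e+00,  0.00000000e+00,
         1.00000000e+00]])} 0.99626953125
```

View pics/top0.png

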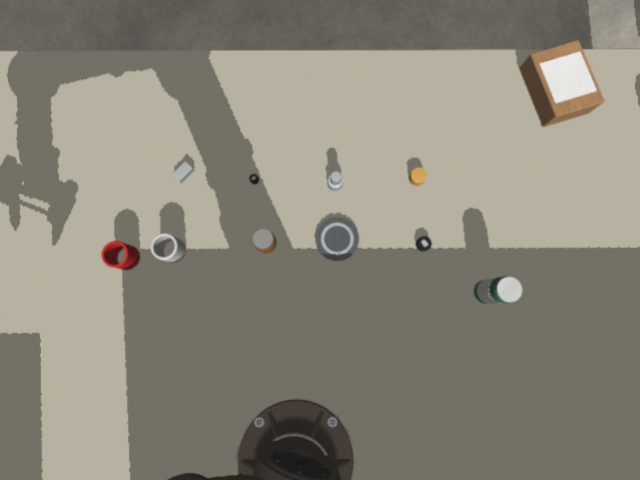

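View pics/scene0.png

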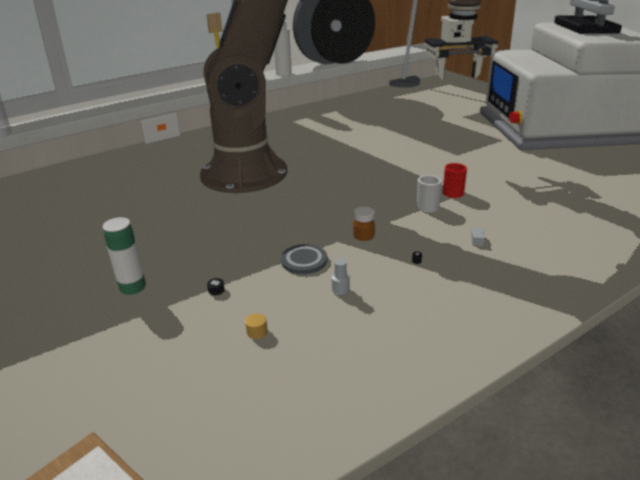

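The top view shows the spacer at (418,177), mount (424,243), seat (337,239), weight (336,180), aluminium sleeve (167,248), red look-alike sleeve (121,255), jar (264,240), small mount (254,179), offcut (183,172) and can (508,290). The scene view agrees.

```bash
cat > h.py <<'E'
import numpy as np, cv2
from cell import arm,get_image,camera_info
from scipy.spatial.transform import Rotation as Ro
def K(c):
    f=240/np.tan(np.radians(c["fovy"]/2)); return np.array([[f,0,c["cx"]],[0,f,c["cy"]],[0,0,1]])
def pose(n,s=None):
    c=camera_info(n)
    if n!="wrist": return c,c["R"].T,-c["R"].T@c["t"]
    T=c["tool_from_camera"]; R=Ro.from_rotvec(s["ee_rot"]).as_matrix()
    return c,R@T[:3,:3],R@T[:3,3]+np.array(s["position"])
def plane(n,uv,z,s=None):
    "cast pixels onto plane at height z"
    c,R,o=pose(n,s); uv=np.asarray(uv,float).reshape(-1,1,2)
    p=cv2.undistortPoints(uv,K(c),c["dist_coeffs"]).reshape(-1,2)
    r=np.c_[p,np.ones(len(p))]@R.T
    return o+r*((z-o[2])/r[:,2])[:,None]
def cloud(n,d,s=None):
    c,R,o=pose(n,s); v,u=np.mgrid[:480,:640]
    p=cv2.undistortPoints(np.c_[u.ravel(),v.ravel()].astype(float).reshape(-1,1,2),K(c),c["dist_coeffs"]).reshape(-1,2)
    return ((np.c_[p,np.ones(len(p))]*d.reshape(-1,1))@R.T+o).reshape(480,640,3)
def topface(n,d,uv,h,hw=30,s=None,tol=.006):
    "centre/radius of the level face at height h near pixel uv: mask by height, ray onto plane"
    P=cloud(n,d,s); m=(abs(P[...,2]-h)<tol).astype(np.uint8)
    w=np.zeros_like(m); w[max(0,uv[1]-hw):uv[1]+hw,max(0,uv[0]-hw):uv[0]+hw]=1; m*=w
    cs,_=cv2.findContours(m,cv2.RETR_EXTERNAL,cv2.CHAIN_APPROX_NONE)
    c=max(cs,key=cv2.contourArea); xy=plane(n,c.reshape(-1,2),h,s)[:,:2].astype(np.float32)
    (x,y),r=cv2.minEnclosingCircle(xy); (ex,ey),(a,b),_=cv2.fitEllipse(xy)
    return np.round([x,y,2*r,ex,ey,a,b,np.median(P[...,2][m>0])],4)
E
python3 - <<'E'
from h import *
L={"seat":((337,239),.012),"spacer":((418,177),.03),"mount":((424,243),.02),"sleeve":((165,246),.075),"weight":((336,177),.07),"small":((254,179),.02),"jar":((264,239),.065),"offcut":((183,172),.022),"can":((508,290),.15),"red":((118,254),.075)}
d=np.load("pics/top0.npz")["d"]
P=cloud("top",d); print("bench z",np.median(P[280:330,200:300,2]))
for k,(uv,h) in L.items():
    print(k,topface("top",d,uv,h,25 if k in("seat","sleeve") else 18,tol=.005))
E
```

```text
bench z 0.0002018057785490024
seat [ 0.4773 -0.0894  0.1002  0.4776 -0.0893  0.0975  0.0976  0.0122]
spacer [ 0.6213 -0.2765  0.0394  0.6217 -0.2767  0.0357  0.0363  0.0297]
mount [ 0.4655 -0.2863  0.0343  0.4656 -0.2863  0.0316  0.0323  0.0196]
sleeve [0.4532 0.2853 0.0592 0.4533 0.2854 0.0556 0.0565 0.0747]
weight [ 0.6079 -0.0859  0.0246  0.6079 -0.0856  0.0221  0.0231  0.0702]
small [0.6188 0.1026 0.0229 0.619  0.1028 0.0198 0.0213 0.0202]
jar [0.4703 0.0743 0.0452 0.4706 0.0742 0.0424 0.0434 0.0651]
offcut [0.6348 0.2676 0.0488 0.6351 0.2682 0.0274 0.0535 0.0225]
can [ 0.357  -0.4233  0.0498  0.3571 -0.4234  0.0475  0.0485  0.1496]
red [0.4374 0.3901 0.0594 0.4372 0.3905 0.0555 0.0569 0.075 ]
```

```bash
python3 - <<'E'
from h import *
s=arm.observe(); R=Ro.from_rotvec(s["ee_rot"]).as_matrix(); print(R.round(3)); print(np.degrees(np.arctan2(R[1,2],R[0,2])))
E
```

```text
[[ 0.926 -0.     0.378]
 [-0.378 -0.001  0.926]
 [ 0.    -1.    -0.001]]
67.77726926846093
```

carry_out(
  steps=[1,0.5,-0.3,0,0,1,0.9,-0.7,0,0,1,1,-1,0,0,1,1,-1,0,0],
  grip_force=25,
)

```text
clock: 0.55
position: [0.3417, 0.4721, 0.2267]
ee_rot: [-1.551, 0.31, -0.314]
force: [-0.7, 0.2, 0.5]
width: 0.997
```

carry_out(
  steps=[1,0.3,-0.5,0,0,1,0.5,-1,0,0,1,0.5,-1,0,0],
)

```text
clock: 0.85
position: [0.3891, 0.3731, 0.2267]
ee_rot: [-1.551, 0.308, -0.311]
force: [0.4, -0.3, 1.1]
width: 1.003
```

carry_out(
  steps=[1,0.3,-0.5,0,0,1,0.5,-1,0,0,1,0.5,-1,0,0],
)

```text
clock: 1.15
position: [0.4386, 0.2732, 0.2268]
ee_rot: [-1.551, 0.309, -0.311]
force: [0.8, 0.0, -0.6]
width: 0.999
```

carry_out(
  steps=[1,0.3,-0.5,0,0,1,0.5,-1,0,0,1,0.5,-1,0,0],
)

```text
clock: 1.45
position: [0.4883, 0.1733, 0.2269]
ee_rot: [-1.55, 0.309, -0.311]
force: [-0.2, -0.7, -0.6]
width: 1.0
```

carry_out(
  steps=[1,0.3,-0.5,0,0,1,0.5,-1,0,0,1,0.5,-1,0,0],
)

```text
clock: 1.75
position: [0.538, 0.0733, 0.2268]
ee_rot: [-1.551, 0.308, -0.311]
force: [-0.4, -0.5, -0.1]
width: 0.999
```

carry_out(
  steps=[1,0.3,-0.5,0,0,1,0.5,-1,0,0,1,0.5,-1,0,0],
)

```text
clock: 2.05
position: [0.5877, -0.0269, 0.2267]
ee_rot: [-1.551, 0.308, -0.31]
force: [-0.3, 0.6, 0.0]
width: 0.998
```

carry_out(
  steps=[1,0.3,-0.5,0,0,1,0.3,-1,0,0,1,0.3,-1,0,0,1,0.3,-1,0,0],
)

```text
clock: 2.45
position: [0.6161, -0.1229, 0.2263]
ee_rot: [-1.549, 0.308, -0.307]
force: [0.2, 0.7, 0.3]
width: 0.997
```

carry_out(
  steps=[1,0,-0.5,0,0,1,0,-1,0,0,1,0,-1,0,0,1,0,-1,0,0],
)

```text
clock: 2.85
position: [0.6164, -0.2203, 0.2265]
ee_rot: [-1.548, 0.305, -0.304]
force: [-0.5, 1.1, -0.1]
width: 0.999
```

carry_out(
  steps=[1,0.05,-0.3,-0.3,0,1,0.05,-0.56,-0.7,0,1,0.05,-0.56,-1,0,1,0.05,-0.56,-1,0,1,0.05,-0.56,-1,0],
)

```text
clock: 3.35
position: [0.6224, -0.2741, 0.1271]
ee_rot: [-1.548, 0.302, -0.301]
force: [1.0, -0.1, 1.1]
width: 1.0
```

```bash
cat > w.py <<'E'
import sys
from h import *
# usage: w.py tag [h x y]: wrist picture; level face at height h near world x,y
s=arm.observe(); im,d=get_image("wrist"); cv2.imwrite(f"pics/{sys.argv[1]}.png",im[:,:,::-1])
R=Ro.from_rotvec(s["ee_rot"]).as_matrix()
print("pos",np.round(s["position"],4),"jaw deg",np.degrees(np.arctan2(R[1,2],R[0,2])).round(1),"w",round(float(s["width"]),3),"f",np.round(s["force"],1),"t",s["clock"],"tilt",R[:,1].round(3))
if len(sys.argv)>2:
    h,x,y=map(float,sys.argv[2:5]); P=cloud("wrist",d,s)
    m=((abs(P[...,2]-h)<.005)&(np.hypot(P[...,0]-x,P[...,1]-y)<.045)).astype(np.uint8)
    cs,_=cv2.findContours(m,cv2.RETR_EXTERNAL,cv2.CHAIN_APPROX_NONE); c=max(cs,key=cv2.contourArea)
    xy=plane("wrist",c.reshape(-1,2),h,s)[:,:2].astype(np.float32)
    (a,b),r=cv2.minEnclosingCircle(xy); (ex,ey),ax,_=cv2.fitEllipse(xy)
    print("circ",round(a,4),round(b,4),"D",round(2*r,4),"ell",round(ex,4),round(ey,4),np.round(ax,4),"z",np.median(P[...,2][m>0]).round(4),"px",c.reshape(-1,2).min(0),c.reshape(-1,2).max(0))
E
python3 w.py w1 .03 .6215 -.2766
```

```text
pos [ 0.6224 -0.2741  0.1271] jaw deg 68.0 w 1.0 f [ 1.  -0.1  1.1] t 3.35 tilt [-0.     0.002 -1.   ]
circ 0.6213 -0.2805 D 0.0383 ell 0.6215 -0.2805 [0.0366 0.0372] z 0.0297 px [284 227] [337 279]
```

View pics/w1.png

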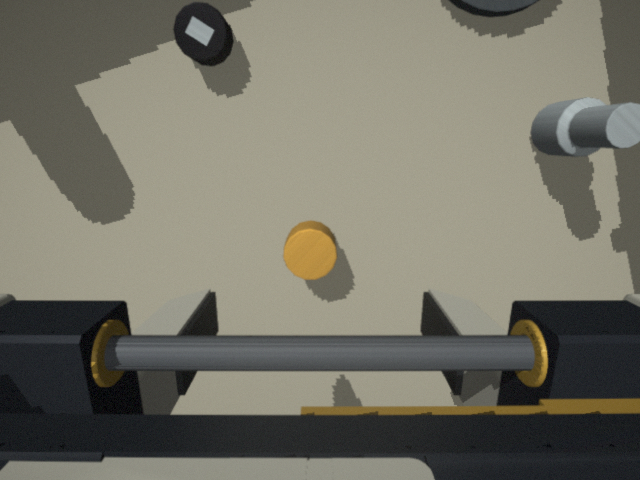

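Wrist view: spacer top at about (310,251), nearly centred between the finger tips (215/425, 295). I'll settle lower and re-measure.

carry_out(
  steps=[1,0,-0.04,-0.2,0,1,0,-0.04,-0.4,0,1,0,-0.04,-0.4,0,1,0,-0.04,-0.4,0,1,0,-0.04,-0.4,0],
)

```text
clock: 3.9
position: [0.6227, -0.2812, 0.0889]
ee_rot: [-1.55, 0.301, -0.306]
force: [0.3, -0.7, 0.4]
width: 1.0
```

```bash
python3 w.py w2 .03 .6215 -.2785; python3 w.py w2 .03 .6215 -.2785
```

```text
pos [ 0.6227 -0.2812  0.0889] jaw deg 67.8 w 1.0 f [ 0.3 -0.7  0.4] t 3.9 tilt [ 0.003 -0.001 -1.   ]
circ 0.6213 -0.2803 D 0.0384 ell 0.6212 -0.2805 [0.0366 0.0375] z 0.0296 px [289 236] [351 296]
pos [ 0.6226 -0.2814  0.0887] jaw deg 67.8 w 1.0 f [ 0.3 -0.8 -0.8] t 3.95 tilt [ 0.003 -0.001 -1.   ]
circ 0.6213 -0.2803 D 0.0383 ell 0.6212 -0.2805 [0.0366 0.0373] z 0.0297 px [289 236] [351 296]
```

carry_out(
  steps=[1,-0.01,0.01,-0.3,0,1,-0.01,0.01,-0.6,0,1,-0.01,0.01,-0.83,0,1,-0.01,0.01,-0.83,0,0.3,-0.01,0.01,-0.83,0,0.3,-0.01,0.01,-0.83,0,0.3,-0.01,0.01,-0.83,0,0.3,-0.01,0.01,-0.83,0,0.3,-0.01,0.01,-0.83,0,0.3,-0.01,0.01,-0.83,0],
  grip_force=25,
)

```text
clock: 5.0
position: [0.6204, -0.2804, 0.004]
ee_rot: [-1.549, 0.304, -0.304]
force: [-0.5, -1.1, -0.4]
width: 0.526
```

carry_out(
  steps=[0.3,0,0,0,0,0.3,0,0,0,0,0.3,0,0,0,0,0.3,0,0,0,0,0.3,0,0,0,0],
)

```text
clock: 5.5
position: [0.6204, -0.2804, 0.0038]
ee_rot: [-1.549, 0.304, -0.304]
force: [-1.1, -0.5, 1.2]
width: 0.404
```

carry_out(
  steps=[0.3,0,0,0.1,0,0.3,0,0,0.3,0,0.3,0,0,0.6,0,0.3,0,0,0.9,0,0.3,0,0.1,1,0,0.3,-0.1,0.3,1,0,0.3,-0.3,0.5,1,0,0.3,-0.45,0.7,1,0,0.3,-0.45,0.8,1,0],
)

```text
clock: 6.4
position: [0.5729, -0.1974, 0.103]
ee_rot: [-1.548, 0.306, -0.301]
force: [-0.1, -0.2, -2.4]
width: 0.407
```

carry_out(
  steps=[0.3,-0.1,0.2,0.1,0,0.3,-0.25,0.4,0.2,0,0.3,-0.4,0.6,0.3,0,0.3,-0.5,0.8,0.3,0,0.3,-0.5,0.9,0.3,0,0.3,-0.5,0.9,0.3,0,0.3,-0.5,0.9,0.3,0],
)

```text
clock: 7.1
position: [0.526, -0.1109, 0.1336]
ee_rot: [-1.55, 0.304, -0.304]
force: [-0.4, -0.3, -2.3]
width: 0.404
```

```bash
python3 w.py w3 .012 .477 -.0895;  python3 - <<'E'
from h import *
s=arm.observe(); im,d=get_image("wrist"); np.savez("pics/w3.npz",im=im,d=d)
E
```

```text
pos [ 0.526  -0.1109  0.1336] jaw deg 67.8 w 0.404 f [-0.4 -0.3 -2.3] t 7.1 tilt [ 0.    -0.001 -1.   ]
circ 0.4771 -0.0895 D 0.0904 ell 0.477 -0.0895 [0.0892 0.0893] z 0.012 px [259 103] [384 231]
```

View pics/w3.png

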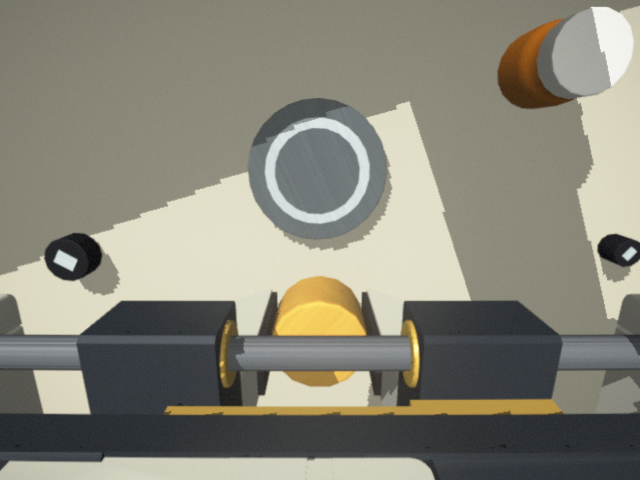

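Whole plate in view, ring centre near (318,170); the spacer is gripped upright at (320,330). My height window (45 mm) clipped the plate, so I'll fit the ring by brightness.

```bash
python3 - <<'E'
from h import *
s=arm.observe(); z=np.load("pics/w3.npz"); im,d=z["im"],z["d"]; P=cloud("wrist",d,s)
r=np.hypot(P[...,0]-.477,P[...,1]+.0895)
m=((im.min(2)>140)&(r<.046)&(abs(P[...,2]-.012)<.006)).astype(np.uint8)
for hm,n in((m,"ring"),(((abs(P[...,2]-.012)<.005)&(r<.07)).astype(np.uint8),"plate")):
    cs,_=cv2.findContours(hm,cv2.RETR_EXTERNAL,cv2.CHAIN_APPROX_NONE); c=max(cs,key=cv2.contourArea)
    xy=plane("wrist",c.reshape(-1,2),.012,s)[:,:2].astype(np.float32); print(n,cv2.fitEllipse(xy),cv2.minEnclosingCircle(xy))
# held spacer: top face level ~?
m=((P[...,2]>.1)&(im[...,0]>180)&(im[...,2]<90)&(np.hypot(P[...,0]-s["position"][0],P[...,1]-s["position"][1])<.04))
q=P[m]; R=Ro.from_rotvec(s["ee_rot"]).as_matrix(); t=(q-s["position"])@R; print(len(q),t.min(0),t.max(0))
E
```

```text
ring ((0.47720232605934143, -0.09320495277643204), (0.07351093739271164, 0.0751379132270813), 179.37591552734375) ((0.4769711196422577, -0.0932510495185852), 0.03785412386059761)
plate ((0.4767647087574005, -0.09314518421888351), (0.09762465953826904, 0.09851281344890594), 78.86764526367188) ((0.4768698811531067, -0.09297313541173935), 0.04972635954618454)
3996 [-0.03473416 -0.09465922 -0.03140134] [0.01695164 0.00177335 0.03338711]
```

carry_out(
  steps=[0.3,-0.15,0.05,0,0,0.3,-0.35,0.12,0,0,0.3,-0.49,0.18,0,0,0.3,-0.49,0.18,-0.2,0,0.3,-0.49,0.18,-0.5,0,0.3,-0.49,0.18,-0.8,0,0.3,-0.49,0.18,-0.9,0,0.3,-0.49,0.18,-0.9,0,0.3,-0.49,0.18,-0.9,0],
)

```text
clock: 8.1
position: [0.477, -0.093, 0.0444]
ee_rot: [-1.549, 0.304, -0.305]
force: [-0.0, 0.5, -2.0]
width: 0.406
```

carry_out(
  steps=[0.3,0,0,-0.1,0,0.3,0,0,-0.18,0,0.3,0,0,-0.24,0,0.3,0,0,-0.27,0,0.3,0,0,-0.28,0,0.3,0,0,-0.285,0,0.3,0,0,-0.285,0,0.3,0,0,-0.285,0],
)

```text
clock: 8.9
position: [0.4761, -0.0924, 0.0156]
ee_rot: [-1.549, 0.305, -0.304]
force: [-2.2, 0.1, 5.8]
width: 0.403
```

carry_out(
  steps=[0.45,0,0,0,0,0.55,0,0,0,0,0.65,0,0,0,0,0.65,0,0,0,0,0.65,0,0,0.1,0,0.65,0,0,0.4,0,0.65,0,0,0.7,0,0.65,0,0,1,0,0.65,0,0,1,0],
)

```text
clock: 9.8
position: [0.4787, -0.0929, 0.1192]
ee_rot: [-1.548, 0.299, -0.31]
force: [0.1, 0.2, -1.4]
width: 0.649
```

carry_out(
  steps=[0.65,0.2,-0.3,0.1,0,0.65,0.4,-0.7,0.2,0,0.65,0.5,-1,0.2,0,0.65,0.5,-1,0.2,0,0.65,0.5,-1,0.2,0],
)

```text
clock: 10.3
position: [0.5258, -0.1928, 0.1348]
ee_rot: [-1.549, 0.307, -0.305]
force: [-0.7, 1.3, 0.1]
width: 0.65
```

```bash
python3 - <<'E'
from h import *
im,d=get_image("top"); print("spacer(top frame)",topface("top",d,(337,235),.042,18)); cv2.imwrite("pics/t2.png",im[:,:,::-1])
E
python3 w.py w4 .02 .4655 -.29
```

```text
spacer(top frame) [ 0.4798 -0.0874  0.0365  0.4832 -0.0826  0.0171  0.0374  0.0417]
pos [ 0.5257 -0.1916  0.1347] jaw deg 67.8 w 0.65 f [0.2 1.  1. ] t 10.35 tilt [-0.001  0.001 -1.   ]
circ 0.4652 -0.2891 D 0.0358 ell 0.4652 -0.2893 [0.0328 0.0344] z 0.0198 px [139 197] [187 242]
```

carry_out(
  steps=[0.65,-0.3,-0.4,0,0,0.65,-0.55,-0.8,-0.2,0,0.65,-0.6,-0.98,-0.4,0,0.65,-0.6,-0.98,-0.5,0,0.65,-0.6,-0.98,-0.5,0,0.65,-0.6,-0.98,-0.5,0],
)

```text
clock: 11.0
position: [0.4672, -0.2885, 0.0854]
ee_rot: [-1.548, 0.302, -0.302]
force: [0.3, 0.4, 0.4]
width: 0.65
```

```bash
python3 w.py w5 .02 .4655 -.29; python3 - <<'E'
from h import *
im,d=get_image("top"); print("spacer(top frame)",topface("top",d,(337,235),.042,18)); cv2.imwrite("pics/t2.png",im[:,:,::-1])
E
```

```text
pos [ 0.4672 -0.2885  0.0854] jaw deg 67.9 w 0.65 f [0.3 0.4 0.4] t 11.0 tilt [ 0.     0.001 -1.   ]
circ 0.4644 -0.2897 D 0.0345 ell 0.4645 -0.29 [0.0327 0.0335] z 0.0198 px [288 236] [342 289]
spacer(top frame) [ 0.478  -0.0897  0.0381  0.4781 -0.0897  0.0359  0.0363  0.0424]
```

View pics/w5.png

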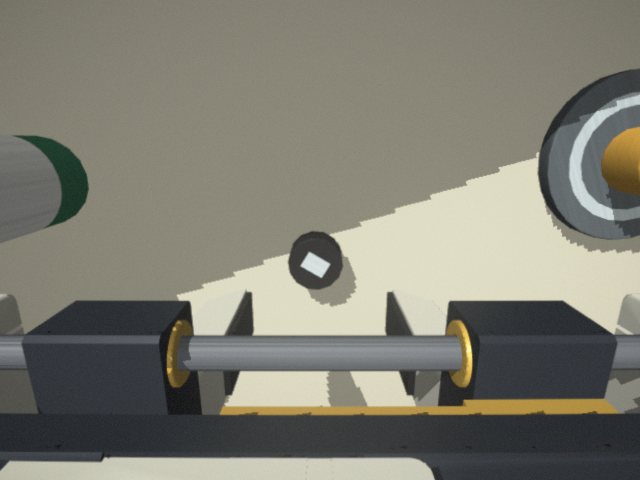

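The mount (315,261) with its grey rectangle lies between the open fingers; the can is well off to the left, and the spacer stands on the plate (right). Top view puts spacer 1 mm from the plate centre.

carry_out(
  steps=[0.65,-0.02,-0.01,-0.3,0,0.65,-0.02,-0.01,-0.6,0,0.65,-0.02,-0.01,-0.82,0,0.65,-0.02,-0.01,-0.82,0,0.25,-0.02,-0.01,-0.82,0,0.25,-0.02,-0.01,-0.82,0,0.25,-0.02,-0.01,-0.82,0,0.25,-0.02,-0.01,-0.82,0,0.25,-0.02,-0.01,-0.82,0,0.25,-0.02,-0.01,-0.82,0,0.25,-0.02,-0.01,-0.82,0],
  grip_force=12,
)

```text
clock: 12.2
position: [0.4649, -0.2914, 0.0039]
ee_rot: [-1.549, 0.303, -0.305]
force: [0.0, 1.3, 6.7]
width: 0.364
```

carry_out(
  steps=[0.25,0,0,0.1,0,0.25,0,0,0.3,0,0.25,0,0,0.6,0,0.25,0,0.05,0.9,0,0.25,0,0.2,1,0,0.25,0,0.4,1,0,0.25,0,0.6,1,0,0.25,0,0.8,1,0,0.25,0,0.95,1,0,0.25,0,1,1,0],
)

```text
clock: 13.2
position: [0.4643, -0.1897, 0.1037]
ee_rot: [-1.549, 0.303, -0.303]
force: [0.2, 0.5, -0.8]
width: 0.367
```

carry_out(
  steps=[0.25,0.05,0.2,0,0,0.25,0.1,0.4,0,0,0.25,0.1,0.6,0,0,0.25,0.14,0.8,-0.1,0,0.25,0.14,0.95,-0.2,0,0.25,0.14,0.98,-0.3,0,0.25,0.14,0.98,-0.4,0,0.25,0.14,0.98,-0.4,0,0.25,0.14,0.98,-0.4,0],
)

```text
clock: 14.1
position: [0.478, -0.0946, 0.063]
ee_rot: [-1.55, 0.306, -0.305]
force: [-0.7, 0.6, -1.1]
width: 0.364
```

```bash
python3 w.py w6; python3 - <<'E'
from h import *
im,d=get_image("wrist"); np.savez("pics/w6.npz",im=im,d=d)
E
```

```text
pos [ 0.478  -0.0946  0.063 ] jaw deg 67.7 w 0.364 f [-0.7  0.6 -1.1] t 14.1 tilt [-0.001 -0.    -1.   ]
```

View pics/w6.png

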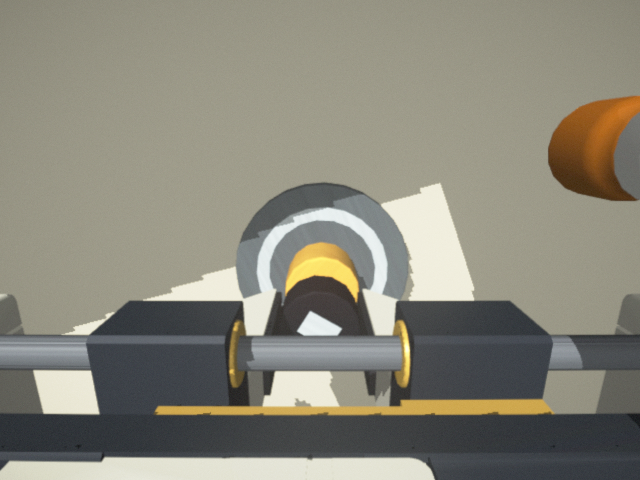

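The mount (320,310) hangs just above the spacer (321,265), both aligned in the ring.

carry_out(
  steps=[0.25,0.01,0.01,-0.05,0,0.25,0.01,0.01,-0.1,0,0.25,0.01,0.01,-0.14,0,0.25,0.01,0.01,-0.16,0,0.25,0.01,0.01,-0.17,0,0.25,0.01,0.01,-0.17,0,0.25,0.01,0.01,-0.17,0],
)

```text
clock: 14.9
position: [0.4795, -0.0924, 0.0463]
ee_rot: [-1.549, 0.304, -0.304]
force: [0.0, -0.6, -0.6]
width: 0.364
```

carry_out(
  steps=[0.25,0,0,-0.005,0,0.25,0,0,-0.01,0,0.25,0,0,-0.01,0,0.25,0,0,-0.01,0],
)

```text
clock: 15.3
position: [0.4796, -0.0924, 0.0458]
ee_rot: [-1.549, 0.304, -0.305]
force: [-1.6, 0.9, 8.4]
width: 0.364
```

Contact (8 N). Release and rise, then look.

carry_out(
  steps=[0.4,0,0,0,0,0.5,0,0,0,0,0.6,0,0,0,0,0.6,0,0,0,0,0.6,0,0,0.1,0,0.6,0,0,0.4,0,0.6,0,0,0.7,0,0.6,0,0,0.95,0,0.6,0.2,0.1,1,0,0.6,0.4,0.3,1,0,0.6,0.4,0.5,1,0,0.6,0.4,0.5,1,0],
)

```text
clock: 16.5
position: [0.5198, -0.0393, 0.1457]
ee_rot: [-1.548, 0.301, -0.301]
force: [-1.3, 0.4, 0.2]
width: 0.599
```

```bash
python3 w.py w7 .062 .478 -.0933
```

```text
pos [ 0.5198 -0.0393  0.1457] jaw deg 68.0 w 0.599 f [-1.3  0.4  0.2] t 16.5 tilt [ 0.     0.001 -1.   ]
circ 0.4788 -0.0916 D 0.0347 ell 0.4791 -0.0917 [0.0328 0.0336] z 0.0617 px [194 205] [247 255]
```

View pics/w7.png

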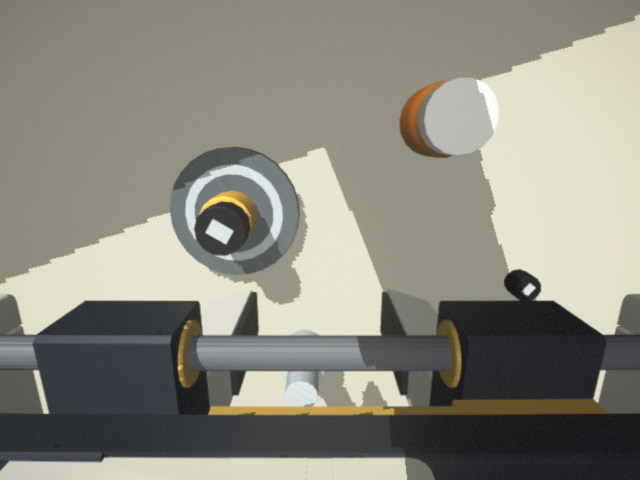

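Mount sits flat on the spacer (220,230) at 62 mm height, within about 2 mm of the plate centre. On to the sleeve.

carry_out(
  steps=[0.8,0,0.4,0,0,0.8,0,0.8,0,0,0.8,0,1,0,0],
)

```text
clock: 16.85
position: [0.519, 0.06, 0.1456]
ee_rot: [-1.549, 0.303, -0.303]
force: [0.7, 0.4, 0.3]
width: 0.787
```

carry_out(
  steps=[0.8,0,0.4,0,0,0.8,0,0.8,0,0,0.8,0,1,0,0],
)

```text
clock: 17.15
position: [0.519, 0.1604, 0.1456]
ee_rot: [-1.549, 0.302, -0.302]
force: [-0.7, 0.2, -0.4]
width: 0.799
```

carry_out(
  steps=[0.8,0,0.4,0,0,0.8,0,0.8,0,0,0.8,-0.1,1,0,0,0.8,-0.1,1,0,0,0.8,-0.1,1,0,0],
)

```text
clock: 17.65
position: [0.5095, 0.2566, 0.1454]
ee_rot: [-1.55, 0.304, -0.305]
force: [-0.3, -0.4, 0.3]
width: 0.798
```

```bash
python3 w.py w8 .075 .453 .2816;  python3 - <<'E'
from h import *
im,d=get_image("top"); cv2.imwrite("pics/t3.png",im[:,:,::-1])
print("mount(top)",topface("top",d,(337,235),.062,18,tol=.004))
P=cloud("top",d); print("small",topface("top",d,(254,179),.02,18),"jar",topface("top",d,(264,239),.065,18))
E
```

```text
pos [0.5095 0.2566 0.1454] jaw deg 67.8 w 0.798 f [-0.3 -0.4  0.3] t 17.65 tilt [ 0.    -0.001 -1.   ]
circ 0.4529 0.2831 D 0.0576 ell 0.4528 0.283 [0.0558 0.0566] z 0.0744 px [277 109] [374 209]
mount(top) [ 0.4797 -0.0891  0.0338  0.4794 -0.0891  0.0317  0.0318  0.0621]
small [0.6181 0.103  0.0238 0.6188 0.1027 0.0194 0.0222 0.0202] jar [0.4703 0.0743 0.0452 0.4704 0.0741 0.0426 0.0437 0.065 ]
```

View pics/w8.png

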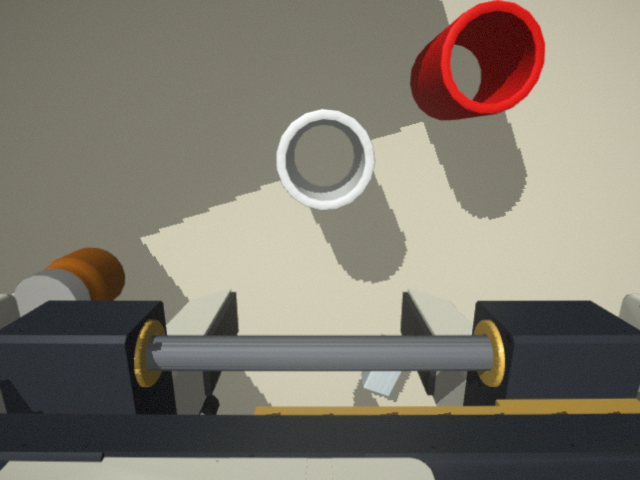

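The aluminium sleeve's rim is centred at (325,160), the red look-alike is at (490,58).

carry_out(
  steps=[0.8,-0.3,0.13,0,0,0.8,-0.57,0.26,-0.1,0,0.8,-0.57,0.26,-0.3,0,0.8,-0.57,0.26,-0.5,0,0.8,-0.57,0.26,-0.5,0,0.8,-0.57,0.26,-0.5,0],
)

```text
clock: 18.35
position: [0.453, 0.2823, 0.0956]
ee_rot: [-1.55, 0.306, -0.306]
force: [-0.4, 0.5, -0.0]
width: 0.8
```

```bash
python3 w.py w9 .075 .4528 .283
```

```text
pos [0.453  0.2823 0.0956] jaw deg 67.7 w 0.8 f [-0.4  0.5 -0. ] t 18.35 tilt [-0.    -0.001 -1.   ]
circ 0.4516 0.2834 D 0.0578 ell 0.4508 0.2839 [0.0543 0.0567] z 0.0743 px [265 236] [377 335]
```

carry_out(
  steps=[0.8,-0.01,0.01,-0.2,0,0.8,-0.01,0.01,-0.4,0,0.8,-0.01,0.01,-0.6,0,0.8,-0.01,0.01,-0.6,0,0.5,-0.01,0.01,-0.6,0,0.5,-0.01,0.01,-0.6,0,0.5,-0.01,0.01,-0.6,0,0.5,-0.01,0.01,-0.6,0,0.5,-0.01,0.01,-0.6,0,0.5,-0.01,0.01,-0.6,0],
  grip_force=25,
)

```text
clock: 19.4
position: [0.4522, 0.2849, 0.0366]
ee_rot: [-1.548, 0.303, -0.306]
force: [-0.7, -1.0, 7.3]
width: 0.627
```

carry_out(
  steps=[0.5,0,0,0.1,0,0.5,0,0,0.25,0,0.5,0,0,0.45,0,0.5,0,0,0.65,0,0.5,0,0,0.85,0,0.5,0,0,1,0,0.5,0,0,1,0],
)

```text
clock: 20.1
position: [0.4525, 0.2854, 0.1378]
ee_rot: [-1.546, 0.302, -0.306]
force: [-0.0, 0.2, -1.8]
width: 0.628
```

carry_out(
  steps=[0.5,0,-0.1,0.2,0,0.5,0.05,-0.25,0.4,0,0.5,0.1,-0.45,0.4,0,0.5,0.15,-0.65,0.4,0,0.5,0.2,-0.85,0.4,0,0.5,0.2,-1,0.4,0],
)

```text
clock: 20.7
position: [0.4714, 0.183, 0.1748]
ee_rot: [-1.55, 0.305, -0.305]
force: [-0.1, -0.4, -1.9]
width: 0.628
```

carry_out(
  steps=[0.5,0,-0.2,0,0,0.5,0,-0.4,0,0,0.5,0,-0.6,0,0,0.5,0,-0.8,0,0,0.5,0,-1,0,0],
)

```text
clock: 21.2
position: [0.4707, 0.0839, 0.1749]
ee_rot: [-1.549, 0.305, -0.303]
force: [-0.1, 0.6, -2.0]
width: 0.625
```

carry_out(
  steps=[0.5,0,-0.2,0,0,0.5,0,-0.4,0,0,0.5,0,-0.6,0,0,0.5,0,-0.8,0,0,0.5,0,-0.9,0,0,0.5,0,-0.9,0,0],
)

```text
clock: 21.8
position: [0.471, -0.0065, 0.1751]
ee_rot: [-1.549, 0.306, -0.306]
force: [-1.4, 0.1, -1.5]
width: 0.625
```

carry_out(
  steps=[0.5,0.03,-0.2,0,0,0.5,0.07,-0.4,0,0,0.5,0.07,-0.6,0,0,0.5,0.07,-0.8,-0.1,0,0.5,0.07,-0.86,-0.2,0,0.5,0.07,-0.86,-0.4,0,0.5,0.07,-0.86,-0.4,0,0.5,0.07,-0.86,-0.4,0],
)

```text
clock: 22.6
position: [0.4781, -0.0902, 0.135]
ee_rot: [-1.549, 0.305, -0.302]
force: [0.4, -0.2, -1.3]
width: 0.628
```

```bash
python3 w.py wa; python3 - <<'E'
from h import *
s=arm.observe(); im,d=get_image("wrist"); P=cloud("wrist",d,s); p=s["position"]; print(p.round(4) if hasattr(p,'round') else p)
m=(np.hypot(P[...,0]-p[0],P[...,1]-p[1])<.033)&(im.min(2)>60)
z=P[...,2][m]; print(np.histogram(z,bins=np.arange(0,.2,.01)))
E
```

```text
pos [ 0.4781 -0.0902  0.135 ] jaw deg 67.8 w 0.628 f [ 0.4 -0.2 -1.3] t 22.6 tilt [-0.001  0.    -1.   ]
[ 0.4786 -0.0904  0.1355]
(array([   5, 2286,  132,  151,  273,    0,    0,    0,    0,   52, 1033,
       1032,  884,  966, 1354, 2437, 3210, 4815,  565]), array([0.  , 0.01, 0.02, 0.03, 0.04, 0.05, 0.06, 0.07, 0.08, 0.09, 0.1 ,
       0.11, 0.12, 0.13, 0.14, 0.15, 0.16, 0.17, 0.18, 0.19]))
```

View pics/wa.png

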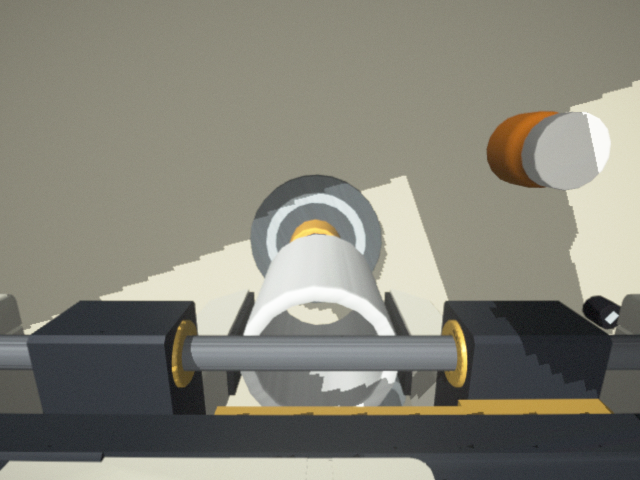

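Sleeve (321,320 rim) hangs above the stack; spacer and plate centre at x≈316 px, i.e. about 2 mm along the jaws — correcting y by −2 mm agrees with the numbers.

carry_out(
  steps=[0.5,0,-0.02,-0.1,0,0.5,0,-0.02,-0.2,0,0.5,0,-0.02,-0.3,0,0.5,0,-0.02,-0.3,0,0.5,0,-0.02,-0.36,0,0.5,0,-0.02,-0.4,0,0.5,0,-0.02,-0.44,0,0.5,0,-0.02,-0.44,0,0.5,0,-0.02,-0.44,0],
)

```text
clock: 23.6
position: [0.4784, -0.0934, 0.0912]
ee_rot: [-1.549, 0.304, -0.304]
force: [-0.3, -0.3, -2.0]
width: 0.627
```

carry_out(
  steps=[0.5,0,0.01,-0.08,0,0.5,0,0.01,-0.16,0,0.5,0,0.01,-0.24,0,0.5,0,0.01,-0.32,0,0.5,0,0.01,-0.38,0,0.5,0,0.01,-0.41,0,0.5,0,0.01,-0.42,0,0.5,0,0.01,-0.42,0,0.5,0,0.01,-0.42,0],
)

```text
clock: 24.5
position: [0.4786, -0.0924, 0.0495]
ee_rot: [-1.549, 0.304, -0.305]
force: [-0.5, 0.8, -2.2]
width: 0.626
```

carry_out(
  steps=[0.5,0,0,-0.005,0,0.5,0,0,-0.01,0,0.5,0,0,-0.015,0,0.5,0,0,-0.015,0,0.5,0,0,-0.015,0],
)

```text
clock: 25.0
position: [0.4786, -0.0924, 0.0485]
ee_rot: [-1.549, 0.304, -0.305]
force: [-3.9, 0.1, 11.1]
width: 0.63
```

Seated with 11 N on the plate. Release, rise, look.

carry_out(
  steps=[0.7,0,0,0,0,0.8,0,0,0,0,0.8,0,0,0,0,0.8,0,0,0,0,0.8,0,0,0.2,0,0.8,0,0,0.5,0,0.8,0,0,0.8,0,0.8,0.2,0,1,0,0.8,0.5,0,1,0,0.8,0.7,0,1,0,0.8,0.7,0,1,0,0.8,0.7,0,1,0],
)

```text
clock: 26.2
position: [0.5479, -0.0925, 0.1473]
ee_rot: [-1.55, 0.305, -0.304]
force: [-1.0, -0.4, -0.2]
width: 0.803
```

```bash
python3 w.py wb .087 .4785 -.0925; python3 w.py wb .062 .4785 -.0925;python3 w.py wb .07 .608 -.0896
```

```text
pos [ 0.5479 -0.0925  0.1473] jaw deg 67.8 w 0.803 f [-1.  -0.4 -0.2] t 26.2 tilt [-0.001 -0.    -1.   ]
circ 0.4795 -0.0927 D 0.0576 ell 0.4795 -0.0928 [0.0564 0.0566] z 0.0864 px [221 106] [324 211]
pos [ 0.5474 -0.0925  0.1473] jaw deg 67.8 w 0.803 f [-0.1 -0.4  0. ] t 26.25 tilt [-0.001  0.    -1.   ]
circ 0.4794 -0.0922 D 0.034 ell 0.4794 -0.0922 [0.0327 0.0329] z 0.0618 px [252 131] [305 186]
pos [ 0.5473 -0.0926  0.1474] jaw deg 67.7 w 0.801 f [-0.3  0.2 -0.2] t 26.3 tilt [-0.001  0.    -1.   ]
circ 0.6053 -0.0888 D 0.0234 ell 0.6014 -0.0872 [0.0125 0.0244] z 0.0696 px [340 319] [374 335]
```

View pics/wb.png

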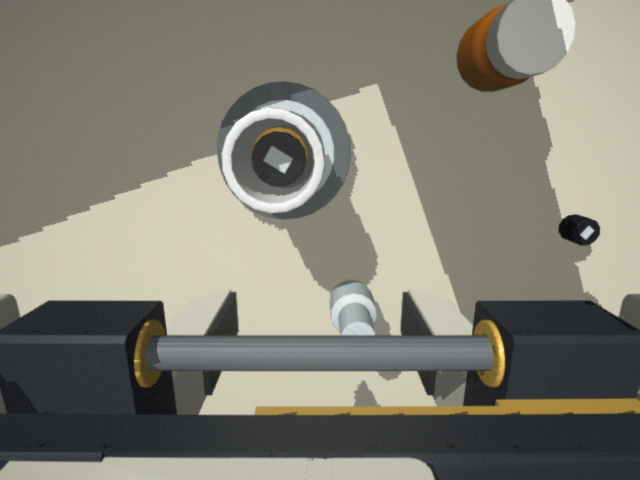

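The sleeve stands around the mount (rim centre (273,160), mount inside at (278,158)); sleeve and mount are within 1 mm. The weight's knob is at (358,330).

carry_out(
  steps=[0.6,0.4,-0.05,0,0,0.6,0.8,-0.15,0,0,0.6,1,-0.15,0,0,0.6,1,-0.15,0,0,0.6,1,-0.15,0,0],
)

```text
clock: 26.85
position: [0.6474, -0.1075, 0.1473]
ee_rot: [-1.549, 0.306, -0.304]
force: [-0.2, 0.0, -0.4]
width: 0.601
```

```bash
python3 w.py wc .07 .608 -.0896; python3 w.py wc .035 .608 -.0896
```

```text
pos [ 0.6474 -0.1075  0.1473] jaw deg 67.8 w 0.601 f [-0.2  0.  -0.4] t 26.85 tilt [-0.001  0.    -1.   ]
circ 0.6081 -0.089 D 0.024 ell 0.6082 -0.089 [0.023  0.0233] z 0.0697 px [305 173] [343 212]
pos [ 0.647  -0.1075  0.1475] jaw deg 67.7 w 0.602 f [0.2 0.2 0.3] t 26.9 tilt [-0.001  0.    -1.   ]
circ 0.6083 -0.0891 D 0.0361 ell 0.6092 -0.0893 [0.0322 0.0346] z 0.0355 px [299 161] [348 209]
```

carry_out(
  steps=[0.6,-0.2,0.1,0,0,0.6,-0.39,0.185,-0.1,0,0.6,-0.39,0.185,-0.3,0,0.6,-0.39,0.185,-0.5,0,0.6,-0.39,0.185,-0.5,0,0.6,-0.39,0.185,-0.5,0],
)

```text
clock: 27.55
position: [0.6088, -0.089, 0.0983]
ee_rot: [-1.549, 0.305, -0.304]
force: [0.5, 0.2, 0.0]
width: 0.599
```

carry_out(
  steps=[0.6,0,0,-0.2,0,0.6,0,0,-0.4,0,0.6,0,0,-0.57,0,0.6,0,0,-0.57,0,0.15,0,0,-0.57,0,0.15,0,0,-0.57,0,0.15,0,0,-0.57,0,0.15,0,0,-0.57,0,0.15,0,0,-0.57,0,0.15,0,0,-0.57,0,0.15,0,0,-0.57,0,0.15,0,0,-0.57,0],
  grip_force=30,
)

```text
clock: 28.75
position: [0.6097, -0.0891, 0.0413]
ee_rot: [-1.549, 0.304, -0.305]
force: [-1.3, -0.2, 4.8]
width: 0.246
```

carry_out(
  steps=[0.15,0,0,0.1,0,0.15,0,0,0.25,0,0.15,0,0,0.45,0,0.15,0,0,0.65,0,0.15,0,0,0.85,0,0.15,0,0,1,0,0.15,0,0,1,0],
)

```text
clock: 29.45
position: [0.6108, -0.0893, 0.1438]
ee_rot: [-1.549, 0.301, -0.308]
force: [1.0, -0.4, -3.3]
width: 0.25
```

carry_out(
  steps=[0.15,-0.05,0,0.2,0,0.15,-0.2,0,0.3,0,0.15,-0.4,-0.01,0.3,0,0.15,-0.6,-0.02,0.3,0,0.15,-0.8,-0.04,0.3,0,0.15,-0.9,-0.04,0.3,0,0.15,-0.9,-0.04,0.3,0,0.15,-0.9,-0.04,0.3,0],
)

```text
clock: 30.25
position: [0.5202, -0.0927, 0.1709]
ee_rot: [-1.549, 0.303, -0.305]
force: [0.6, -0.1, -2.5]
width: 0.245
```

```bash
python3 w.py wd .087 .4794 -.0925
```

```text
pos [ 0.5202 -0.0927  0.1709] jaw deg 67.8 w 0.245 f [ 0.6 -0.1 -2.5] t 30.25 tilt [ 0.001  0.    -1.   ]
circ 0.4794 -0.0928 D 0.0576 ell 0.4793 -0.0927 [0.0564 0.0565] z 0.0864 px [250 154] [340 243]
```

View pics/wd.png

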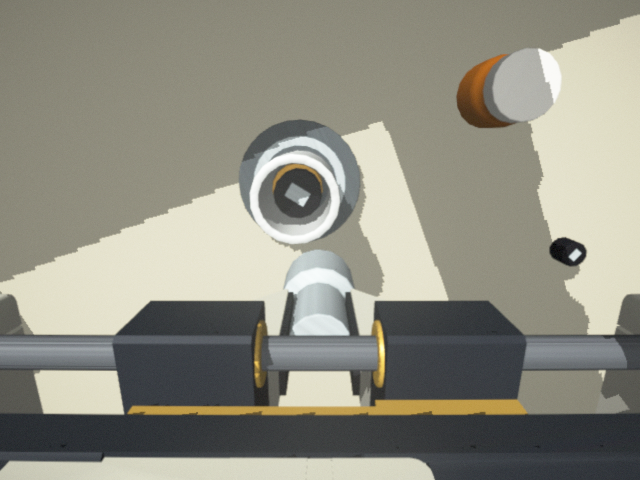

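Weight is held upright (320,290); sleeve rim at (295,198), unchanged. Moving over and down to just above the rim.

carry_out(
  steps=[0.15,-0.1,0,0,0,0.15,-0.25,0,0,0,0.15,-0.39,0,0,0,0.15,-0.395,0,0,0,0.15,-0.395,0,-0.1,0,0.15,-0.395,0,-0.2,0,0.15,-0.395,0,-0.3,0,0.15,-0.395,0,-0.37,0,0.15,-0.395,0,-0.37,0,0.15,-0.395,0,-0.37,0,0.15,-0.395,0,-0.37,0],
)

```text
clock: 31.4
position: [0.4802, -0.093, 0.134]
ee_rot: [-1.549, 0.304, -0.305]
force: [-1.0, -0.1, -2.6]
width: 0.249
```

carry_out(
  steps=[0.15,0,0,-0.05,0,0.15,0,0,-0.1,0,0.15,0,0,-0.15,0,0.15,0,0,-0.2,0,0.15,0,0,-0.25,0,0.15,0,0,-0.28,0,0.15,0,0,-0.295,0,0.15,0,0,-0.295,0,0.15,0,0,-0.295,0],
)

```text
clock: 32.3
position: [0.48, -0.0929, 0.1044]
ee_rot: [-1.549, 0.304, -0.304]
force: [0.6, 1.2, -3.5]
width: 0.25
```

carry_out(
  steps=[0.15,0,0,-0.005,0,0.15,0,0,-0.01,0,0.15,0,0,-0.015,0,0.15,0,0,-0.015,0,0.15,0,0,-0.015,0],
)

```text
clock: 32.8
position: [0.4802, -0.093, 0.1032]
ee_rot: [-1.549, 0.304, -0.305]
force: [-1.9, 0.1, 5.8]
width: 0.246
```

Contact at the expected height (5.8 N). Release, rise clear, and check.

carry_out(
  steps=[0.3,0,0,0,0,0.4,0,0,0,0,0.5,0,0,0,0,0.5,0,0,0,0,0.5,0,0,0.2,0,0.5,0,0,0.5,0,0.5,0,0,0.8,0,0.5,0.1,0,1,0,0.5,0.4,0,1,0,0.5,0.7,0,1,0,0.5,0.7,0,1,0,0.5,0.7,0,1,0],
)

```text
clock: 34.0
position: [0.5496, -0.093, 0.2022]
ee_rot: [-1.55, 0.305, -0.303]
force: [-0.3, 0.1, -1.0]
width: 0.497
```

carry_out(
  steps=[0.5,0.1,0.4,0,0,0.5,0.2,0.8,0,0,0.5,0.2,1,0,0,0.5,0.2,1,0,0],
)

```text
clock: 34.4
position: [0.5688, 0.0111, 0.2023]
ee_rot: [-1.549, 0.302, -0.299]
force: [-1.0, -0.0, 0.1]
width: 0.5
```

carry_out(
  steps=[0.5,0,0.4,0,0,0.5,0,0.8,0,0,0.5,0,1,0,0,0.5,0,1,0,0,0.5,0,1,0,0],
)

```text
clock: 34.9
position: [0.5693, 0.1057, 0.2027]
ee_rot: [-1.55, 0.305, -0.305]
force: [-0.2, -0.8, 0.1]
width: 0.502
```

```bash
python3 - <<'E'
from h import *
im,d=get_image("top"); cv2.imwrite("pics/t4.png",im[150:330,200:440,::-1].repeat(3,0).repeat(3,1))
for n,uv,h,w in(("knob",(337,230),.132,18),("sleeve rim",(337,235),.087,25),("small",(254,179),.02,18),("jar",(264,239),.065,18),("offcut",(183,172),.022,18),("can",(508,290),.15,18)):
    try: print(n,topface("top",d,uv,h,w,tol=.005))
    except Exception as e: print(n,e)
s=arm.observe(); print(s["clock"],s["position"],s["force"],np.abs(s["dq"]).max())
E
```

```text
knob [ 0.4791 -0.0896  0.0233  0.4791 -0.0896  0.0218  0.0222  0.1322]
sleeve rim [ 0.4798 -0.0896  0.0576  0.4798 -0.0897  0.0558  0.0561  0.0864]
small max() iterable argument is empty
jar [0.4704 0.0743 0.0451 0.4705 0.0742 0.0428 0.0434 0.065 ]
offcut max() iterable argument is empty
can [ 0.3566 -0.4232  0.0502  0.357  -0.4234  0.0474  0.0485  0.1496]
34.95 [0.56950064 0.10492957 0.20281192] [-0.58197371 -0.43983997  0.15015124] 0.011891293291495558
```

View pics/t4.png

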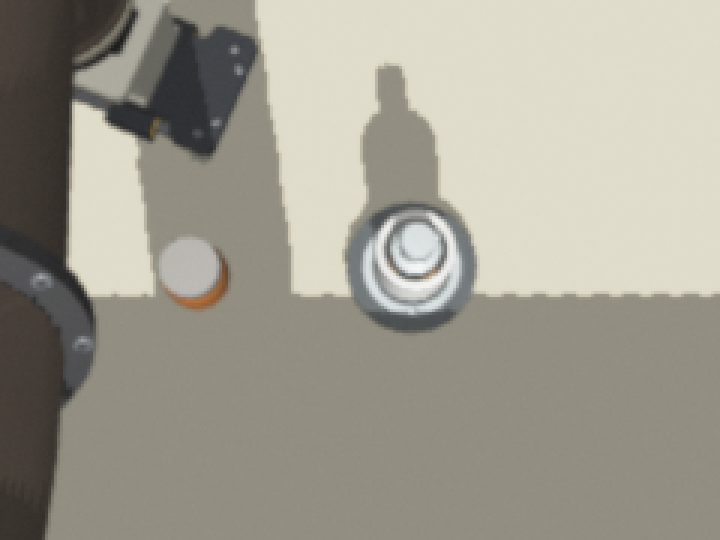

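The crop shows the complete stack on the plate (415,245), with the knob coaxial in the sleeve. The knob top is at 132 mm and the rim at 86–87 mm, as they should be. The small mount and offcut are merely hidden under the arm. Handing in.

```bash
python3 -c "
from cell import arm
print(arm.sign_off())"
```

```text
the job is handed in; nothing more can be done
None
```

The cooling stack is built on the plate and the job is handed in, at about 35 s of the 115 s allowed. I placed the spacer, the larger mount, the aluminium sleeve and the weight in that order. Each was lowered to light contact (5–11 N) and released before I fetched the next.

**Final checks (top camera):**
- **Weight:** its knob top is at z = 132 mm, as expected, and about 1 mm off the sleeve axis.
- **Sleeve:** its rim is at 86–87 mm, as expected, and about 2–3 mm from the plate centre.
- **Mount and spacer:** when last seen, the mount was within about 1 mm of the sleeve axis. It was within 2 mm of the spacer, which stood about 1 mm from the plate centre.
- **Bystanders:** the jar and can had not moved.

**Not confirmed or in disagreement:**
- **Small mount and offcut:** the arm hid both in the last picture, so neither was measured at the end. The small mount was unmoved when measured just before the sleeve was picked up. The offcut was not measured again after the start, and the arm never went down near either.
- **Cameras:** the wrist and top cameras disagreed steadily by 2–4 mm in y. I used the wrist frame for both picking and placing so the difference cancelled out.

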